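# Stock the pantry turntable and scan it in

### The arm

A 6-joint arm with a two-finger parallel gripper is mounted at the origin on the work surface. World frame = base frame: x ahead of the robot, y to its left, z up, the work surface at z = 0. Lengths are in m, angles in rad, forces in N, time in s.
With the tool pointing down it reaches from about 0.275 to 0.825 m from the base axis. Payload 5.2 kg.
Tool frame: the origin (TCP) lies at the centre of the arm's flange, where the gripper is bolted on; the fingertips stand 186 mm ahead of it and the grasp point (between the pads) lies 167 mm ahead of it (bot.tip_extent is the distance from the TCP to the fingertips, in m); z points along the fingers, y is the line along which they close (so a half turn about z gives the same grasp; the last joint's range is limited). The gripper opens to 93 mm and grips with 3 to 60 N. Pads are 15 mm wide; open, the fingers measure 128 mm over their backs; the gripper's body (75 mm by 188 mm) begins 65 mm behind the grasp point.
Start: joints at [-1.439, 0.259, 1.535, -0, 1.348, -0.203], TCP at [0.181, -0.519, 0.405] pointing down, gripper open.
Joint ranges: [-3.14, 3.14], [-0.91, 2.08], [0.19, 2.58], [-1.22, 4.36], [0.22, 2.71], [-3.12, 3.12]. Speed limits (rad/s): [2.57, 2.57, 3.14, 3.14, 3.14, 3.14].

### API

Orientations are given as a 3x3 rotation matrix whose columns are the frame's x, y, z axes.
In Python, from workcell import telemetry, optics, job, bot gives the robot as it stands.
- The arm moves only by the tool drive_tool, never from a script. Its argument "increments" is a list of rows, each a list of 2 entries, a list of its own where there are three numbers: the shift along the tool's x, y, z in cm, then the turn, a rotation vector about the tool's x, y, z in degrees. A call has 1 to 20 rows; each row shifts and turns the commanded pose from where the row before left it, along the tool's axes as they then stand; what a row does not reach is not made up. A row lasts 1/10 s, in which the tool goes at most 50 mm and 8.59 degrees, less where a joint would pass 70% of its speed; a pose out of reach is approached as far as the arm can. A call with a gripper value outside its range is refused whole. "jaw" is the finger opening in cm, from 0 to 9.3, set as the call begins (left out, the last holds). The fingers move at their own pace and stop on an object; "squeeze" is the grip in N (left out, the last holds). Time passes only in rows, so rows that do not move let the fingers close. It gives the time, the measured TCP pose, the force, the opening and the grip force at its end, in the units of the state.
- telemetry.read_state(): the state, without advancing time (a new reading comes with each control period).
- optics.capture(name): name is "scene" or "top" or "wrist"; returns a dict with "color" (420x560x3 uint8, red, green, blue), "z_map" (420x560 float32, m along the optical axis (not along the pixel's ray), 0 where there is no reading), "fx", "fy", "cx", "cy" (pixels), "world_to_cam" (4x4, takes a point from world to camera coordinates); the wrist camera has in their place "tool_from_camera" (4x4, takes a point from camera to tool coordinates, whose origin is the TCP and whose axes are the flange's). Camera axes: x right, y down, z forward; pixel columns grow to the right and rows downward; lengths in m; the calibration is good to about 2 mm. A picture is of the moment at which its call begins: read the wrist's pose just before it.
- job.hand_in(): hands the job in; it is judged then, once.
The state is a dict: "clock": time; "joints": joint angles; "dq": joint speeds; "joint_efforts": joint torques, N m; "eef_pos": TCP position; "eef_rot": TCP orientation; "ft_force": force on the tool from outside, world axes, zero at the start; "moment": the same for the moment, N m; "finger_gap": opening from 0.0 (shut) to 1.0 (fully open); "grasp_force": force on a finger pad.
Only numpy, scipy, OpenCV 4.12 (cv2) and the standard library are available. Lean on these libraries where they do the work, as an engineer would, in place of code of your own. Each camera call takes 0.05 s, during which the arm holds its last target. There are 200 camera calls.

### The job

Stand every jar waiting on the worktop upright on the pantry turntable inside its rim, and only then turn the turntable anticlockwise (its wooden post is the handle) until its tag board clicks home above the pointer on the base. Then pick up the hand scanner and hold it steady and square to the turntable's tag, about 8 cm away, for a good second and a half, then do the same at the bay tag on its stand. Lay the scanner back in its cradle, and leave the carton, jug and basket where they are.

Things in the scene. Friction and masses are not known exactly. Their poses are not given: they have to be found in the camera images.
- jar0: jar with a flat steel lid: 56 mm diameter, 66 mm tall, about 0.2 kg, standing on the worktop (z = 0) at the robot's left. Origin at the centre of its underside, z up. Two to four of the four identical jars are present; absent ones read None
- jar1: jar with a flat steel lid: 56 mm diameter, 66 mm tall, about 0.2 kg, standing on the worktop (z = 0) at the robot's left. Origin at the centre of its underside, z up. Two to four of the four identical jars are present; absent ones read None
- jar2: jar with a flat steel lid: 56 mm diameter, 66 mm tall, about 0.2 kg, standing on the worktop (z = 0) at the robot's left. Origin at the centre of its underside, z up. Two to four of the four identical jars are present; absent ones read None
- jar3: jar with a flat steel lid: 56 mm diameter, 66 mm tall, about 0.2 kg, standing on the worktop (z = 0) at the robot's left. Origin at the centre of its underside, z up. Two to four of the four identical jars are present; absent ones read None
- carousel (a joint): angle of the turntable plate on its base, rad: 0 = home (tag board above the pointer), growing anticlockwise seen from above; starts between -1.7 and -0.9, stops at -2.3 and 0.5. Stays where left (friction 0.06 N m); a spring click holds and centres it at 0, between ridges at about -0.1 and 0.1 rad that take some 3 to 5 N at the post to pass
- carousel_base: fixed grey base of the turntable, 220 mm diameter; origin on the turntable axis at worktop height. Its pointer, a low tab 10 mm tall, sticks out along its own -x to 170 mm from the axis and stays outside the plate's rim. Its -x points to the robot's right (-y), give or take
- carousel_hub (a point): centre of the plate's upper surface, 32 mm above the worktop; turns with the plate. Plate inside the rim: 276 mm diameter; rim 8 mm high above the surface, 288 mm diameter outside. In the plate's frame the tag board stands near the edge on the -x side and the post on the +x side; the rest of the plate is free for jars
- carousel_tag (a point): centre of the barcode label on the turntable's tag board, 115 mm above the worktop, 130.5 mm from the axis; its outward face looks along its own -x (away from the axis), so the scanner looks along its +x. Label 54 x 34 mm (wide x high) on a white upright board 60 mm wide, 6 mm thick, reaching 138 mm above the worktop
- carousel_post (a point): on the axis of the turntable's upright wooden post: 20 mm diameter, top 154 mm above the worktop (the point is at the top), 115 mm from the turntable axis across the plate from the tag board; turns with the plate
- bay_tag (a point): centre of the barcode label on the bay stand, 115 mm above the worktop; faces its own -x (towards the robot), so the scanner looks along its +x. Label 54 x 34 mm on an upright steel board 66 mm wide, 6 mm thick, top 141 mm above the worktop, with a fixed 90 x 90 x 10 mm foot centred below it
- scanner: hand scanner, a bar 130 (x) x 44 (y) x 40 (z) mm, 0.2 kg, black with a yellow head; origin at the centre of its underside, which lies 30 mm above the worktop when in the cradle; it looks along its own +x. Grasped from above across its 44 mm width
- scanner_window (a point): centre of the scanner's window in its front face: 65 mm along +x and 20 mm up from the scanner's origin; same axes
- cradle: fixed grey cradle, a block 170 (x) x 80 (y) x 30 (z) mm; origin at the centre of its underside. The scanner lies centred on its top with its window towards the cradle's +x, between end stops 10 mm high (142 mm apart) and side lips 4 mm high (54 mm apart)
- carton: bystander: cardboard carton 70 x 170 x 120 mm; origin at the centre of its underside
- jug: bystander: yellow bottle 90 mm diameter, 200 mm tall; origin at the centre of its underside
- basket: bystander: black basket 130 x 140 x 60 mm; origin at the centre of its underside
Mind the look-alikes: they are no part of the job. What is shaped like the scanner but purple or turquoise is not meant.

How it is judged:
By the outcome, as a careful person would: the job done as asked, in the order asked, and still so for the second after the job is handed in, with the robot touching nothing.
Of jar0, jar1, jar2, jar3 only 2 to 4 are there at a start; the rules pass over those that are not, and their reading is None.
At some moment in a run one of jar0, jar1, jar2, jar3 may be knocked a few centimetres aside while the robot is not near it.
It also fails if it takes over 208 s, if anything falls off the work surface, if the arm or the gripper's body presses on something with over 40 N, if the wrist force passes 120 N, or if a joint passes its speed limit or range.

## Working session

There is one attempt and no reset: what is moved stays moved. The work goes in short steps, Python scripts to look and compute and a tool call to move; the robot and the scene stay as the last step left them, time stands still between calls to the robot, and variables do not carry over. Pictures are saved under pics/ and viewed, at most 14 in all, crops included, and the job is handed in when it is done.

Besides the shell and the picture viewer there is one more tool, called as a command line: name --argument value ..., lists and objects as JSON in quotes. drive_tool: Moves the arm, as the interface text tells. Its arguments: {"type":"object","properties":{"increments":{"type":"array","items":{"type":"array"}},"jaw":{"type":"number"},"squeeze":{"type":"number"}},"required":["increments"]}

```bash
mkdir -p pics; ls; cat > h.py <<'E'
import numpy as np, cv2
from workcell import telemetry, optics, job, bot
def snap(n,fn):
    s=telemetry.read_state(); c=optics.capture(n)
    cv2.imwrite('pics/'+fn+'.png',c['color'][:,:,::-1])
    if n=='wrist':
        T=np.eye(4);T[:3,:3]=s['eef_rot'];T[:3,3]=s['eef_pos'];M=T@c['tool_from_camera']
    else: M=np.linalg.inv(c['world_to_cam'])
    np.savez('pics/'+fn+'.npz',z=c['z_map'],M=M,k=[c['fx'],c['fy'],c['cx'],c['cy']],c=c['color'])
    return c
def cloud(fn):
    d=np.load('pics/'+fn+'.npz');z=d['z'];fx,fy,cx,cy=d['k'];v,u=np.indices(z.shape)
    P=np.stack([(u-cx)/fx*z,(v-cy)/fy*z,z],-1)@d['M'][:3,:3].T+d['M'][:3,3]
    P[z==0]=np.nan
    return P,d['c']
E
python3 - <<'E'
from h import *
for n in('scene','top'):
    c=snap(n,n+'0'); P,_=cloud(n+'0'); print(n,c['world_to_cam'].round(3).tolist(),c['fx'],c['color'].shape)
print(telemetry.read_state())
E
```

```text
pics
scene [[0.491, 0.871, -0.013, -0.208], [0.658, -0.38, -0.65, -0.292], [-0.571, 0.311, -0.76, 2.043], [0.0, 0.0, 0.0, 1.0]] 421.1958830898557 (420, 560, 3)
top [[0.026, -0.999, 0.018, -0.074], [-0.991, -0.028, -0.129, 0.523], [0.13, -0.015, -0.991, 1.528], [0.0, 0.0, 0.0, 1.0]] 480.30737804265857 (420, 560, 3)
{'clock': 0.1, 'joints': array([-1.43881042e+00,  2.59293904e-01,  1.53596188e+00,  2.51357917e-05,
        1.34799361e+00, -2.02824788e-01]), 'dq': array([-0.00068448, -0.00240327, -0.00216957,  0.00154388, -0.0006033 ,
        0.00010657]), 'joint_efforts': array([ 2.71368743e-03, -4.38214016e+01, -2.84641367e+01,  7.21785799e-02,
        3.63270426e-02, -5.28913984e-05]), 'eef_pos': array([ 0.18071375, -0.5192704 ,  0.4039925 ]), 'eef_rot': array([[ 9.44474396e-01,  3.28584962e-01, -1.93730855e-04],
       [ 3.28584824e-01, -9.44473031e-01,  1.64555751e-03],
       [ 3.57731883e-04, -1.61784395e-03, -9.99998627e-01]]), 'ft_force': array([-0.09792214,  0.77224095,  0.39350281]), 'moment': array([-0.02293786, -0.00905342,  0.01746158]), 'grasp_force': 0.0, 'finger_gap': 1.0007743301961436}
```

View pics/top0.png

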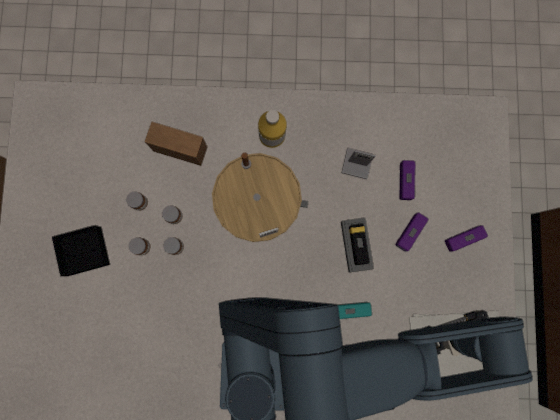

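View pics/scene0.png

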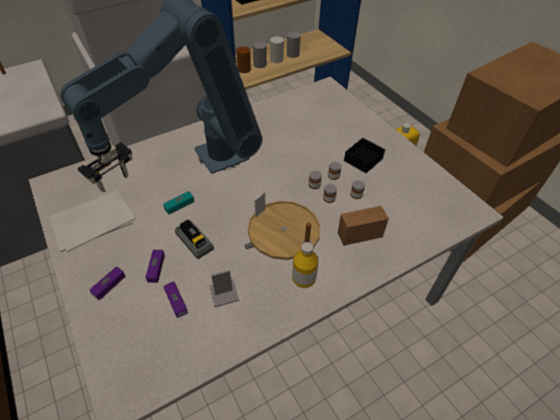

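```bash
python3 - <<'E'
from h import *
P,C=cloud('top0'); Q,D=cloud('scene0')
z=P[...,2]
print('table z',np.nanmedian(z[300:320,100:200]))
for (u,v) in [(136,200),(171,214),(138,246),(173,246)]:
    w=P[v-14:v+15,u-14:u+15].reshape(-1,3); m=(w[:,2]>.058)&(w[:,2]<.075); (a,b),r=cv2.minEnclosingCircle(w[m][:,:2].astype(np.float32)); print('jar',m.sum(),a,b,r,np.median(w[m],0).round(4),)
def reg(name,u0,u1,v0,v1,zl,zh,PP=P):
    w=PP[v0:v1,u0:u1].reshape(-1,3); m=(w[:,2]>zl)&(w[:,2]<zh); w=w[m]
    r=cv2.minAreaRect(w[:,:2].astype(np.float32)); print(name,m.sum(),'c',np.round(r[0],4),'size',np.round(r[1],4),'ang',round(r[2],1),'mean',w.mean(0).round(4)); return w
w=reg('plate',205,310,145,250,.025,.046)
(a,b),r=cv2.minEnclosingCircle(w[:,:2].astype(np.float32)); print(a,b,r)
reg('pointer',298,315,195,212,.004,.018)
reg('tag',255,285,222,245,.10,.15)
reg('tagS',240,280,185,225,.05,.15,Q)
reg('post',236,256,145,175,.10,.17)
reg('baytop',335,382,140,185,.06,.16)
reg('bayfoot',335,382,140,185,.005,.03)
reg('bayS',205,245,265,310,.04,.16,Q)
reg('cradle',335,380,210,280,.015,.04)
reg('scanner',335,380,210,280,.055,.09)
reg('cradleall',335,380,210,280,.015,.09)
reg('carton',140,215,115,170,.1,.14); reg('jug',255,290,105,150,.05,.22)
E
```

```text
table z -0.000918412816234726
jar 216 0.5462726354598999 0.39420539140701294 0.026651235297322273 [0.546  0.3933 0.0646]
jar 216 0.503605306148529 0.27837294340133667 0.02692304737865925 [0.5039 0.2778 0.0653]
jar 219 0.3995683491230011 0.3763618767261505 0.02665620483458042 [0.3996 0.3767 0.0653]
jar 226 0.4032399654388428 0.2684090733528137 0.026462141424417496 [0.4029 0.2677 0.0649]
plate 5811 c [0.5961 0.0108] size [0.3418 0.2889] ang 10.6 mean [0.5704 0.0063 0.0324]
0.6005587577819824 0.04326972737908363 0.19355648756027222
pointer 59 c [ 0.5564 -0.1604] size [0.0445 0.0483] ang 88.0 mean [ 0.5546 -0.1547  0.0092]
tag 64 c [ 0.4497 -0.0365] size [0.0075 0.0594] ang 18.8 mean [ 0.449  -0.0365  0.1303]
tagS 179 c [ 0.4484 -0.0331] size [0.0128 0.0651] ang 21.4 mean [ 0.4506 -0.034   0.0983]
post 54 c [0.6771 0.0441] size [0.0181 0.0185] ang 21.4 mean [0.6753 0.0436 0.1412]
baytop 189 c [ 0.6987 -0.3263] size [0.0653 0.0093] ang 77.5 mean [ 0.6972 -0.3255  0.1103]
bayfoot 514 c [ 0.7026 -0.3314] size [0.1521 0.1552] ang 2.0 mean [ 0.6905 -0.3214  0.0104]
bayS 322 c [ 0.6987 -0.3241] size [0.0655 0.0113] ang 75.4 mean [ 0.6997 -0.3247  0.0959]
cradle 632 c [ 0.4237 -0.3253] size [0.1694 0.0809] ang 9.7 mean [ 0.4207 -0.3179  0.0308]
scanner 585 c [ 0.4242 -0.3255] size [0.1299 0.0456] ang 8.7 mean [ 0.4235 -0.3245  0.069 ]
cradleall 1308 c [ 0.4237 -0.3253] size [0.1694 0.0809] ang 9.7 mean [ 0.4217 -0.321   0.0488]
carton 1265 c [0.7315 0.2683] size [0.172  0.0721] ang 74.9 mean [0.7294 0.2675 0.1182]
jug 782 c [ 0.7863 -0.0378] size [0.0898 0.0858] ang 87.9 mean [ 0.7733 -0.0379  0.1404]
```

```bash
python3 - <<'E'
import cv2
a=cv2.imread('pics/top0.png')[95:285,90:390]
cv2.imwrite('pics/c1.png',cv2.resize(a,(800,507),interpolation=cv2.INTER_CUBIC))
E
```

```text
(no output)
```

View pics/c1.png

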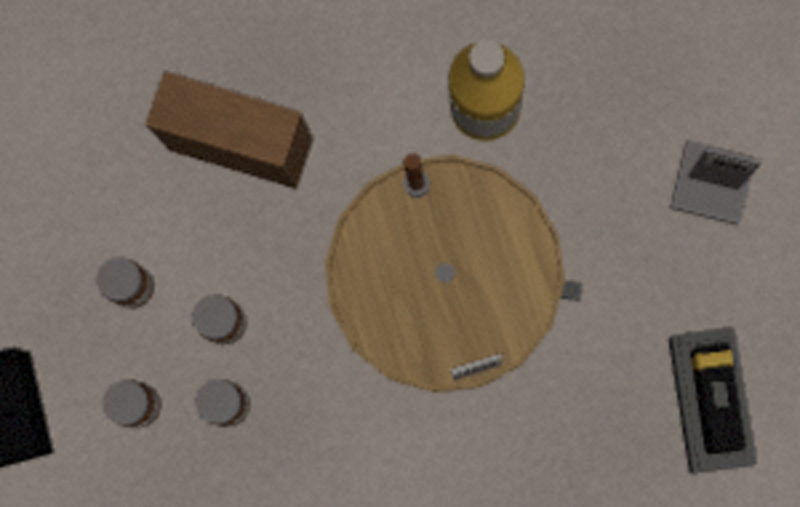

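Picture: four jars on the left, turntable axis ≈ (0.569, 0.006), board at the robot's side, post at the far side, scanner in the cradle on the right.

drive_tool --increments '[[[0, 0, 0], [0, 0, 6.4]], [[0, 0, 0], [0, 0, 6.4]], [[0, 0, 0], [0, 0, 6.4]], [[1.3, -4.6, 0], [0, 0, 0]], [[1.3, -4.6, 0], [0, 0, 0]], [[1.3, -4.6, 0], [0, 0, 0]], [[1.3, -4.6, 0], [0, 0, 0]], [[1.3, -4.6, 0], [0, 0, 0]], [[1.3, -4.6, 0], [0, 0, 0]], [[1.3, -4.6, 0], [0, 0, 0]], [[1.3, -4.6, 0], [0, 0, 0]], [[1.3, -4.6, 0], [0, 0, 0]], [[1.3, -4.6, 0], [0, 0, 0]], [[1.3, -4.6, 0], [0, 0, 0]], [[1.3, -4.6, 0], [0, 0, 0]], [[1.3, -4.6, 0], [0, 0, 0]], [[1.3, -4.6, 0], [0, 0, 0]], [[1.3, -4.6, 0], [0, 0, 0]], [[1.3, -4.6, 0], [0, 0, 0]], [[1.3, -4.6, 0], [0, 0, 0]]]' --jaw 9.3 --squeeze 15

```text
clock: 2.1
eef_pos: [0.4018, 0.2647, 0.4045]
eef_rot: [[1.0, 0.0, -0.0], [0.0, -1.0, -0.0], [-0.0, 0.0, -1.0]]
ft_force: [1.2, -0.9, 0.2]
finger_gap: 1.002
grasp_force: 0.0
```

```bash
cat >> h.py <<'E'
def jars(fn,zl=.058,zh=.073,rmax=.04,show=True):
    P,C=cloud(fn); m=((P[...,2]>zl)&(P[...,2]<zh)).astype(np.uint8)
    n,l=cv2.connectedComponents(m); out=[]
    for i in range(1,n):
        w=P[l==i]
        if len(w)<60: continue
        (a,b),r=cv2.minEnclosingCircle(w[:,:2].astype(np.float32))
        if .02<r<rmax: out.append((round(a,4),round(b,4),round(r,4),len(w),round(float(np.median(w[:,2])),4)))
    return out
E
python3 - <<'E'
from h import *
c=snap('wrist','w1'); print(c['tool_from_camera'].round(3).tolist())
print('wrist',jars('w1')); snap('top','t1'); print('top',jars('t1'))
print(telemetry.read_state()['eef_pos'])
E
```

```text
[[-0.0, -0.955, -0.296, 0.083], [1.0, -0.0, 0.0, -0.0], [-0.0, -0.296, 0.955, 0.019], [0.0, 0.0, 0.0, 1.0]]
wrist [(0.5444, 0.3953, 0.0267, 2734, 0.0665), (0.5023, 0.279, 0.0265, 2287, 0.0666), (0.4017, 0.2697, 0.0265, 1756, 0.0665), (0.3976, 0.3782, 0.0266, 1796, 0.0665)]
top [(0.5459, 0.3946, 0.027, 158, 0.0651), (0.5042, 0.2781, 0.0269, 213, 0.0655)]
[0.40251988 0.26682243 0.40395287]
```

View pics/w1.png

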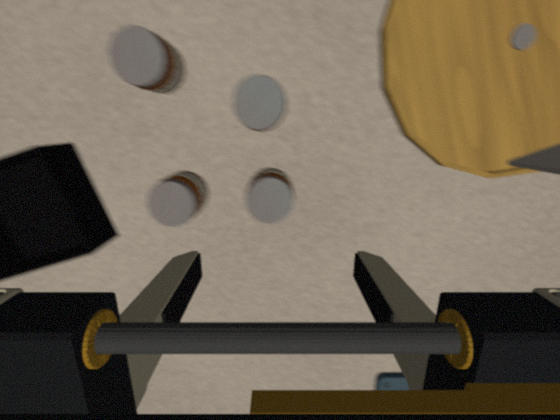

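drive_tool --increments '[[[0, -0.2, 4], [0, 0, 0]], [[0, 0, 4], [0, 0, 0]], [[0, 0, 4], [0, 0, 0]], [[0, 0, 4], [0, 0, 0]], [[0, 0, 2], [0, 0, 0]], [[0, 0, 0.9], [0, 0, 0]], [[0, 0, 0], [0, 0, 0]]]'

```text
clock: 2.9
eef_pos: [0.4016, 0.2638, 0.2149]
eef_rot: [[1.0, -0.001, -0.002], [-0.001, -1.0, -0.001], [-0.002, 0.001, -1.0]]
ft_force: [-0.7, -0.0, 0.2]
finger_gap: 0.998
grasp_force: 0.0
```

drive_tool --increments '[[[0, 0, 0], [0, 0, 0]], [[0, 0, 0], [0, 0, 0]], [[0, 0, 0], [0, 0, 0]], [[0, 0, 0], [0, 0, 0]], [[0, 0, 0], [0, 0, 0]], [[0, 0, 0], [0, 0, 0]], [[0, 0, 0], [0, 0, 0]], [[0, 0, 0], [0, 0, 0]]]' --jaw 4.5

```text
clock: 3.7
eef_pos: [0.4025, 0.2651, 0.2166]
eef_rot: [[1.0, -0.0, 0.002], [-0.0, -1.0, 0.002], [0.002, -0.002, -1.0]]
ft_force: [-0.7, 4.4, 6.0]
finger_gap: 0.599
grasp_force: 15.0
```

drive_tool --increments '[[[0, 0, -3], [0, 0, 0]], [[0, 0, -4], [0, 0, 0]], [[0, 0, -3], [0, 0, 0]], [[1.1, 2.1, 0], [0, 0, 0]], [[2.1, 4.1, 0], [0, 0, 0]], [[2.1, 4.1, 0], [0, 0, 0]], [[2.1, 4.1, 0], [0, 0, 0]], [[2.1, 4.1, 0], [0, 0, 0]], [[1.1, 2, 0], [0, 0, 0]], [[0, 0, 0], [0, 0, 0]], [[0, 0, 0], [0, 0, 0]], [[0, 0, 3], [0, 0, 0]], [[0, 0, 2.5], [0, 0, 0]], [[0, 0, 0.8], [0, 0, 0]], [[0, 0, 0], [0, 0, 0]]]'

```text
clock: 5.2
eef_pos: [0.5068, 0.0604, 0.2515]
eef_rot: [[1.0, 0.001, -0.004], [0.001, -1.0, 0.0], [-0.004, -0.0, -1.0]]
ft_force: [0.3, 0.2, -2.9]
finger_gap: 0.601
grasp_force: 15.0
```

drive_tool --increments '[[[0, 0, 0.2], [0, 0, 0]], [[0, 0, 0], [0, 0, 0]]]'

```text
clock: 5.4
eef_pos: [0.5083, 0.0597, 0.2518]
eef_rot: [[1.0, 0.0, 0.002], [0.0, -1.0, -0.0], [0.002, 0.0, -1.0]]
ft_force: [0.7, -0.7, -3.8]
finger_gap: 0.6
grasp_force: 15.0
```

drive_tool --increments '[[[0, 0, 0], [0, 0, 0]], [[0, 0, 0], [0, 0, 0]], [[0, 0, 0], [0, 0, 0]], [[0, 0, -2], [0, 0, 0]], [[0, 0, -4], [0, 0, 0]], [[0, 0, -4], [0, 0, 0]], [[0, -4.4, 0], [0, 0, 0]], [[0, -4.4, 0], [0, 0, 0]], [[0, -4.4, 0], [0, 0, 0]], [[0, -4.4, 0], [0, 0, 0]], [[0, -4.4, 0], [0, 0, 0]], [[0, 0, 0], [0, 0, 0]]]' --jaw 7.6

```text
clock: 6.6
eef_pos: [0.5073, 0.2839, 0.3511]
eef_rot: [[1.0, 0.005, 0.001], [0.005, -1.0, 0.002], [0.001, -0.002, -1.0]]
ft_force: [-0.5, -0.1, 0.0]
finger_gap: 0.818
grasp_force: 0.0
```

```bash
cat > look.py <<'E'
from h import *
import sys
f=sys.argv[1]
s=[]
snap('wrist',f+'w'); s.append(telemetry.read_state()['eef_pos'])
print('wrist',jars(f+'w')); print('on plate w',jars(f+'w',.09,.105)); snap('top',f+'t'); print('top',jars(f+'t')); print('on plate t',jars(f+'t',.088,.105))
st=telemetry.read_state(); print(st['clock'],st['eef_pos'])
E
python3 look.py a
```

```text
wrist [(0.5447, 0.3954, 0.0267, 2814, 0.0665), (0.5087, 0.0627, 0.0281, 760, 0.0663), (0.5027, 0.2792, 0.0265, 2401, 0.0666), (0.4348, 0.5347, 0.0322, 435, 0.0601)]
on plate w [(0.5074, 0.0607, 0.0268, 2497, 0.0984)]
top [(0.4971, 0.2755, 0.0222, 69, 0.0645), (0.4007, 0.3771, 0.026, 129, 0.0646)]
on plate t [(0.5096, 0.058, 0.0266, 221, 0.097)]
6.7 [0.50765555 0.28029962 0.35072786]
```

drive_tool --increments '[[[-0.4, 0.1, 3.5], [0, 0, 0]], [[0, 0, 4], [0, 0, 0]], [[0, 0, 4], [0, 0, 0]], [[0, 0, 2], [0, 0, 0]], [[0, 0, 0], [0, 0, 0]]]' --jaw 9.3

```text
clock: 7.2
eef_pos: [0.5029, 0.2763, 0.2127]
eef_rot: [[1.0, -0.002, -0.007], [-0.002, -1.0, -0.002], [-0.007, 0.003, -1.0]]
ft_force: [-0.6, 0.3, -1.0]
finger_gap: 1.003
grasp_force: 0.0
```

drive_tool --increments '[[[0, 0, 0], [0, 0, 0]], [[0, 0, 0], [0, 0, 0]], [[0, 0, 0], [0, 0, 0]], [[0, 0, 0], [0, 0, 0]], [[0, 0, 0], [0, 0, 0]], [[0, 0, 0], [0, 0, 0]], [[0, 0, 0], [0, 0, 0]], [[0, 0, 0], [0, 0, 0]]]' --jaw 4.5

```text
clock: 8.0
eef_pos: [0.5042, 0.2787, 0.2165]
eef_rot: [[1.0, -0.0, 0.001], [-0.0, -1.0, 0.001], [0.001, -0.001, -1.0]]
ft_force: [-0.7, 1.1, 5.5]
finger_gap: 0.602
grasp_force: 15.0
```

drive_tool --increments '[[[0, 0, -3], [0, 0, 0]], [[0, 0, -4], [0, 0, 0]], [[0, 0, -4], [0, 0, 0]], [[1.5, 3, 0], [0, 0, 0]], [[2, 4.1, 0], [0, 0, 0]], [[2, 4.1, 0], [0, 0, 0]], [[2, 4.1, 0], [0, 0, 0]], [[2, 4, 0], [0, 0, 0]], [[0, 0, 0], [0, 0, 0]], [[0, 0, 0], [0, 0, 0]], [[0, 0, 4], [0, 0, 0]], [[0, 0, 3], [0, 0, 0]], [[0, 0, 0.6], [0, 0, 0]], [[0, 0, 0.2], [0, 0, 0]], [[0, 0, 0], [0, 0, 0]]]'

```text
clock: 9.5
eef_pos: [0.5985, 0.0866, 0.248]
eef_rot: [[1.0, 0.001, -0.0], [0.001, -1.0, 0.0], [-0.0, -0.0, -1.0]]
ft_force: [-0.1, 1.1, -1.7]
finger_gap: 0.603
grasp_force: 15.0
```

drive_tool --increments '[[[0, 0, 0], [0, 0, 0]], [[0, 0, 0], [0, 0, 0]], [[0, 0, 0], [0, 0, 0]], [[0, 0, -2], [0, 0, 0]], [[0, 0, -4], [0, 0, 0]], [[0, 0, -4], [0, 0, 0]], [[-0.8, -4.4, 0], [0, 0, 0]], [[-0.8, -4.4, 0], [0, 0, 0]], [[-0.8, -4.4, 0], [0, 0, 0]], [[-0.8, -4.4, 0], [0, 0, 0]], [[-0.8, -4.4, 0], [0, 0, 0]], [[-0.8, -4.4, 0], [0, 0, 0]], [[-0.6, -4.4, 0], [0, 0, 0]], [[0, 0, 0], [0, 0, 0]]]' --jaw 7.6

```text
clock: 10.9
eef_pos: [0.5431, 0.3985, 0.3478]
eef_rot: [[1.0, 0.005, 0.0], [0.005, -1.0, 0.003], [0.0, -0.003, -1.0]]
ft_force: [-0.1, 0.8, -0.3]
finger_gap: 0.818
grasp_force: 0.0
```

```bash
python3 look.py b
```

```text
wrist [(0.5446, 0.3957, 0.0265, 2505, 0.0665), (0.3532, 0.5085, 0.035, 345, 0.0601), (0.3899, 0.378, 0.0241, 487, 0.0665)]
on plate w []
top [(0.5393, 0.3941, 0.0256, 70, 0.0643), (0.4001, 0.3746, 0.0263, 164, 0.0648)]
on plate t [(0.5982, 0.0851, 0.0264, 223, 0.0974), (0.5098, 0.0597, 0.0262, 224, 0.0975)]
11.0 [0.54446213 0.39439595 0.34760509]
```

drive_tool --increments '[[[0, 0, 3.2], [0, 0, 0]], [[0, 0, 4], [0, 0, 0]], [[0, 0, 4], [0, 0, 0]], [[0, 0, 2], [0, 0, 0]], [[0, 0, 0], [0, 0, 0]]]' --jaw 9.3

```text
clock: 11.5
eef_pos: [0.5444, 0.3909, 0.212]
eef_rot: [[1.0, -0.002, -0.007], [-0.002, -1.0, -0.004], [-0.007, 0.004, -1.0]]
ft_force: [-0.1, -0.1, 0.1]
finger_gap: 1.002
grasp_force: 0.0
```

drive_tool --increments '[[[0, 0, 0], [0, 0, 0]], [[0, 0, 0], [0, 0, 0]], [[0, 0, 0], [0, 0, 0]], [[0, 0, 0], [0, 0, 0]], [[0, 0, 0], [0, 0, 0]], [[0, 0, 0], [0, 0, 0]], [[0, 0, 0], [0, 0, 0]], [[0, 0, 0], [0, 0, 0]]]' --jaw 4.5

```text
clock: 12.3
eef_pos: [0.5453, 0.394, 0.2169]
eef_rot: [[1.0, -0.0, 0.002], [-0.0, -1.0, 0.001], [0.002, -0.001, -1.0]]
ft_force: [-0.2, 1.9, 6.2]
finger_gap: 0.6
grasp_force: 15.0
```

drive_tool --increments '[[[0, 0, -4], [0, 0, 0]], [[0, 0, -4], [0, 0, 0]], [[0, 0, -4], [0, 0, 0]], [[0.6, 2.7, 0], [0, 0, 0]], [[0.6, 4.5, 0], [0, 0, 0]], [[0.6, 4.5, 0], [0, 0, 0]], [[0.6, 4.5, 0], [0, 0, 0]], [[0.6, 4.5, 0], [0, 0, 0]], [[0.6, 4.5, 0], [0, 0, 0]], [[0.6, 4.5, 0], [0, 0, 0]], [[0.6, 4.5, 0], [0, 0, 0]], [[0.6, 4.5, 0], [0, 0, 0]], [[0.6, 4.5, 0], [0, 0, 0]], [[0.5, 2.2, 0], [0, 0, 0]], [[0, 0, 0], [0, 0, 0]], [[0, 0, 0], [0, 0, 0]], [[0, 0, 4], [0, 0, 0]], [[0, 0, 3], [0, 0, 0]], [[0, 0, 1.5], [0, 0, 0]], [[0, 0, 0.3], [0, 0, 0]]]'

```text
clock: 14.3
eef_pos: [0.6088, -0.0582, 0.2464]
eef_rot: [[1.0, 0.002, -0.004], [0.002, -1.0, 0.002], [-0.004, -0.002, -1.0]]
ft_force: [-5.2, 3.6, 11.3]
finger_gap: 0.597
grasp_force: 15.0
```

drive_tool --increments '[[[0, 0, 0], [0, 0, 0]], [[0, 0, 0], [0, 0, 0]]]'

```text
clock: 14.5
eef_pos: [0.6097, -0.0591, 0.2477]
eef_rot: [[1.0, 0.002, -0.0], [0.002, -1.0, 0.0], [-0.0, -0.0, -1.0]]
ft_force: [0.2, -0.4, -1.7]
finger_gap: 0.603
grasp_force: 15.0
```

drive_tool --increments '[[[0, 0, 0], [0, 0, 0]], [[0, 0, 0], [0, 0, 0]], [[0, 0, 0], [0, 0, 0]], [[0, 0, -2], [0, 0, 0]], [[0, 0, -4], [0, 0, 0]], [[0, 0, -4], [0, 0, 0]], [[-1.9, -4, 0], [0, 0, 0]], [[-1.9, -4, 0], [0, 0, 0]], [[-1.9, -4, 0], [0, 0, 0]], [[-1.9, -4, 0], [0, 0, 0]], [[-1.9, -4, 0], [0, 0, 0]], [[-1.9, -4, 0], [0, 0, 0]], [[-1.9, -4, 0], [0, 0, 0]], [[-1.9, -4, 0], [0, 0, 0]], [[-1.9, -4, 0], [0, 0, 0]], [[-1.9, -4, 0], [0, 0, 0]], [[-2.1, -3.6, 0], [0, 0, 0]], [[0, 0, 0], [0, 0, 0]], [[0, 0, 0], [0, 0, 0]]]' --jaw 7.6

```text
clock: 16.4
eef_pos: [0.3985, 0.376, 0.3479]
eef_rot: [[1.0, 0.002, 0.0], [0.002, -1.0, -0.0], [0.0, 0.0, -1.0]]
ft_force: [-0.3, -0.3, 0.7]
finger_gap: 0.818
grasp_force: 0.0
```

```bash
python3 look.py d
```

```text
wrist [(0.3978, 0.3782, 0.0265, 2479, 0.0666)]
on plate w []
top []
on plate t [(0.6324, -0.0716, 0.0264, 214, 0.0969), (0.5973, 0.0855, 0.0266, 221, 0.0973), (0.5099, 0.0595, 0.0262, 222, 0.0972)]
16.5 [0.39949851 0.374746   0.34781927]
```

drive_tool --increments '[[[-0.1, -0.2, 3.2], [0, 0, 0]], [[0, 0, 4], [0, 0, 0]], [[0, 0, 4], [0, 0, 0]], [[0, 0, 2], [0, 0, 0]], [[0, 0, 0], [0, 0, 0]]]' --jaw 9.3

```text
clock: 17.0
eef_pos: [0.3979, 0.3753, 0.2128]
eef_rot: [[1.0, -0.003, -0.006], [-0.003, -1.0, -0.004], [-0.006, 0.004, -1.0]]
ft_force: [-0.7, 0.6, 0.5]
finger_gap: 0.999
grasp_force: 0.0
```

drive_tool --increments '[[[0, 0, 0], [0, 0, 0]], [[0, 0, 0], [0, 0, 0]], [[0, 0, 0], [0, 0, 0]], [[0, 0, 0], [0, 0, 0]], [[0, 0, 0], [0, 0, 0]], [[0, 0, 0], [0, 0, 0]], [[0, 0, 0], [0, 0, 0]], [[0, 0, 0], [0, 0, 0]]]' --jaw 4.5

```text
clock: 17.8
eef_pos: [0.3982, 0.3779, 0.2165]
eef_rot: [[1.0, -0.0, 0.001], [-0.0, -1.0, 0.001], [0.001, -0.001, -1.0]]
ft_force: [-1.0, 1.5, 5.4]
finger_gap: 0.603
grasp_force: 15.0
```

drive_tool --increments '[[[0, 0, -4], [0, 0, 0]], [[0, 0, -4], [0, 0, 0]], [[0, 0, -4], [0, 0, 0]], [[0, 0, -1], [0, 0, 0]], [[1.1, 3.9, 0], [0, 0, 0]], [[1.1, 3.9, 0], [0, 0, 0]], [[1.1, 3.9, 0], [0, 0, 0]], [[1.1, 3.9, 0], [0, 0, 0]], [[1.1, 3.9, 0], [0, 0, 0]], [[1.1, 3.9, 0], [0, 0, 0]], [[1.1, 3.9, 0], [0, 0, 0]], [[1.1, 3.9, 0], [0, 0, 0]], [[1.1, 3.9, 0], [0, 0, 0]], [[1.1, 3.9, 0], [0, 0, 0]], [[1.1, 3.7, 0], [0, 0, 0]], [[0, 0, 0], [0, 0, 0]], [[0, 0, 0], [0, 0, 0]]]'

```text
clock: 19.5
eef_pos: [0.5184, -0.0503, 0.3438]
eef_rot: [[1.0, -0.003, -0.004], [-0.003, -1.0, 0.001], [-0.004, -0.001, -1.0]]
ft_force: [-0.4, -0.0, -3.4]
finger_gap: 0.599
grasp_force: 15.0
```

```bash
python3 look.py e
```

```text
wrist [(0.5967, 0.0794, 0.0273, 527, 0.0666), (0.5127, 0.0555, 0.0275, 443, 0.0666), (0.45, -0.3114, 0.0394, 1334, 0.0685)]
on plate w [(0.6316, -0.0709, 0.0265, 4928, 0.0985), (0.5963, 0.0862, 0.0269, 4546, 0.0984), (0.5087, 0.0606, 0.0269, 3255, 0.0984)]
top []
on plate t [(0.5976, 0.0853, 0.0265, 222, 0.0972)]
19.6 [ 0.51820869 -0.04874444  0.34446373]
```

drive_tool --increments '[[[0, 0, 4], [0, 0, 0]], [[0, 0, 4], [0, 0, 0]], [[0, 0, 1.5], [0, 0, 0]], [[0, 0, 0.3], [0, 0, 0]], [[0, 0, 0], [0, 0, 0]], [[0, 0, 0], [0, 0, 0]]]'

```text
clock: 20.2
eef_pos: [0.5188, -0.0485, 0.2479]
eef_rot: [[1.0, 0.001, 0.0], [0.001, -1.0, 0.0], [0.0, -0.0, -1.0]]
ft_force: [-0.0, 0.5, -3.0]
finger_gap: 0.604
grasp_force: 15.0
```

drive_tool --increments '[[[0, 0, 0], [0, 0, 0]], [[0, 0, 0], [0, 0, 0]], [[0, 0, 0], [0, 0, 0]], [[0, 0, -2], [0, 0, 0]], [[0, 0, -4], [0, 0, 0]], [[0, 0, -4], [0, 0, 0]], [[0, 0, -4], [0, 0, 0]], [[0, 0, 0], [0, 0, 0]], [[0, 0, 0], [0, 0, 0]]]' --jaw 7.6

```text
clock: 21.1
eef_pos: [0.5189, -0.0496, 0.3889]
eef_rot: [[1.0, -0.0, 0.003], [-0.0, -1.0, -0.001], [0.003, 0.001, -1.0]]
ft_force: [0.1, -0.2, -0.1]
finger_gap: 0.817
grasp_force: 0.0
```

```bash
cat > plate.py <<'E'
from h import *
import sys
def plate(fn):
    P,_=cloud(fn); q=P.reshape(-1,3); c=np.array([.5693,.0059])
    d=np.hypot(*(q[:,:2]-c).T)
    t=q[(q[:,2]>.104)&(q[:,2]<.142)&(d>.1)&(d<.165)]
    p=q[(q[:,2]>.146)&(q[:,2]<.165)&(d<.15)]
    o={}
    for n,w in(('tag',t),('post',p)):
        if len(w)>20: r=cv2.minAreaRect(w[:,:2].astype(np.float32)); print(fn,n,len(w),np.round(r[0],4),np.round(r[1],4),round(r[2],1))
if __name__=='__main__': plate(sys.argv[1]+'w'); plate(sys.argv[1]+'t')
E
python3 look.py f; python3 plate.py f
```

```text
wrist [(0.5956, 0.078, 0.027, 331, 0.0663), (0.5298, -0.0492, 0.0253, 140, 0.0673), (0.5116, 0.055, 0.0277, 285, 0.0668), (0.4494, -0.0356, 0.0298, 298, 0.0656)]
on plate w [(0.6328, -0.07, 0.0264, 3320, 0.0986), (0.5952, 0.0867, 0.0268, 3098, 0.0985), (0.5179, -0.0488, 0.0265, 2340, 0.0985), (0.5076, 0.0592, 0.0267, 2353, 0.0985), (0.4499, -0.0352, 0.03, 399, 0.0979)]
top []
on plate t [(0.5966, 0.086, 0.0271, 220, 0.097), (0.5126, -0.0499, 0.0237, 89, 0.0975)]
21.2 [ 0.51839609 -0.04946002  0.3866285 ]
fw tag 2253 [0.5584 0.0135] [0.2503 0.0595] 24.2
fw post 484 [0.6711 0.0442] [0.0088 0.0194] 6.4
ft tag 81 [ 0.5635 -0.0067] [0.245  0.0595] 14.6
ft post 33 [0.6778 0.0437] [0.0171 0.0154] 3.3
```

View pics/fw.png

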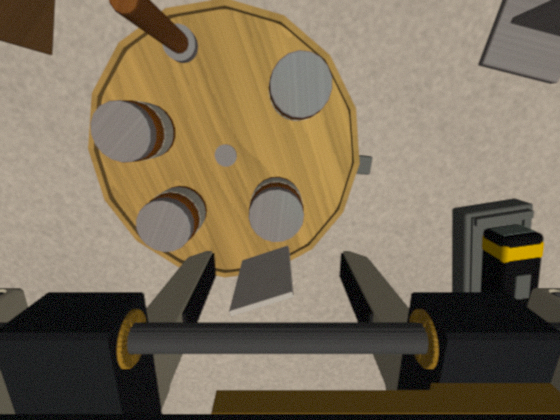

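drive_tool --increments '[[[4, -2.3, 0], [0, 0, 0]], [[4, -2.3, 0], [0, 0, 0]], [[4, -2.4, 0], [0, 0, 0]], [[3.9, -2.4, 0], [0, 0, 0]], [[0, 0, 0], [0, 0, 0]], [[0, 0, 0], [0, 0, 0]]]'

```text
clock: 21.8
eef_pos: [0.6781, 0.0449, 0.3844]
eef_rot: [[1.0, 0.001, -0.005], [0.001, -1.0, 0.0], [-0.005, -0.0, -1.0]]
ft_force: [-0.7, 0.2, -0.5]
finger_gap: 0.815
grasp_force: 0.0
```

```bash
python3 - <<'E'
from h import *
snap('wrist','gw'); s=telemetry.read_state(); print(s['eef_pos'],s['joints'].round(2))
P,_=cloud('gw'); q=P.reshape(-1,3); m=(q[:,2]>.145)&(q[:,2]<.165)&(q[:,0]<.71)&(q[:,1]>0); print(m.sum(),cv2.minAreaRect(q[m][:,:2].astype(np.float32)))
m=(q[:,2]>.17)&(q[:,2]<.25)&(q[:,0]>.72)&(abs(q[:,1]+.04)<.08); print('jug hi',m.sum(),q[m].min(0) if m.any() else'')
E
```

```text
[0.67744339 0.04436537 0.38535881] [-0.1   0.5   1.22 -0.    1.42  1.47]
552 ((0.677574634552002, 0.045426905155181885), (0.018679756671190262, 0.019005723297595978), 37.3972053527832)
jug hi 6532 [ 0.76793336 -0.0561121   0.17002807]
```

View pics/gw.png

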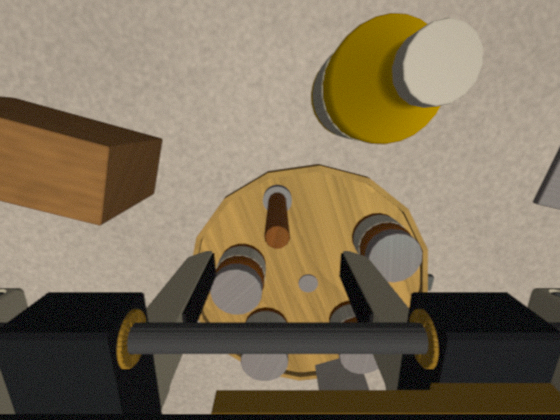

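drive_tool --increments '[[[0, 0, 4], [0, 0, 0]], [[0, 0, 3.3], [0, 0, 0]], [[0, 0, 0], [0, 0, 0]], [[0, 0, 0], [0, 0, 0]]]'

```text
clock: 22.25
eef_pos: [0.6772, 0.0436, 0.3151]
eef_rot: [[1.0, -0.001, -0.001], [-0.001, -1.0, 0.0], [-0.001, -0.0, -1.0]]
ft_force: [-0.1, 0.2, 1.5]
finger_gap: 0.817
grasp_force: 0.0
```

drive_tool --increments '[[[0, 0, 0], [0, 0, 0]], [[0, 0, 0], [0, 0, 0]], [[0, 0, 0], [0, 0, 0]], [[0, 0, 0], [0, 0, 0]], [[0, 0, 0], [0, 0, 0]], [[0, 0, 0], [0, 0, 0]], [[0, 0, 0], [0, 0, 0]], [[0, 0, 0], [0, 0, 0]]]' --jaw 2.4

```text
clock: 23.05
eef_pos: [0.6779, 0.0444, 0.3146]
eef_rot: [[1.0, -0.0, -0.0], [-0.0, -1.0, 0.0], [-0.0, -0.0, -1.0]]
ft_force: [-0.7, -0.3, 0.6]
finger_gap: 0.264
grasp_force: 0.0
```

```bash
python3 - <<'E'
import numpy as np
# arc: axis, radius, post angle 19.5->85.3 ; psi 0->85 ; tool rows (shift in tool axes before turn)
n=18
a=np.radians(np.linspace(20,85.6,n+1)); psi=np.radians(np.linspace(0,85,n+1))
c=np.array([.5693,.0059]);p=c+.115*np.c_[np.cos(a),np.sin(a)]
for i in range(n):
    d=(p[i+1]-p[i])*100; s=psi[i]
    print(np.round([d[0]*np.cos(s)+d[1]*np.sin(s), d[0]*np.sin(s)-d[1]*np.cos(s)],2), round(np.degrees(psi[i+1]-s),2))
E
```

```text
[-0.27 -0.68] 4.72
[-0.26 -0.68] 4.72
[-0.25 -0.69] 4.72
[-0.23 -0.69] 4.72
[-0.22 -0.7 ] 4.72
[-0.21 -0.7 ] 4.72
[-0.19 -0.71] 4.72
[-0.18 -0.71] 4.72
[-0.17 -0.71] 4.72
[-0.15 -0.72] 4.72
[-0.14 -0.72] 4.72
[-0.13 -0.72] 4.72
[-0.11 -0.72] 4.72
[-0.1  -0.72] 4.72
[-0.09 -0.73] 4.72
[-0.07 -0.73] 4.72
[-0.06 -0.73] 4.72
[-0.04 -0.73] 4.72
```

drive_tool --increments '[[[-0.14, -0.34, 0], [0, 0, -2.4]], [[-0.13, -0.34, 0], [0, 0, -2.3]], [[-0.26, -0.68, 0], [0, 0, -4.7]], [[-0.25, -0.69, 0], [0, 0, -4.7]], [[-0.23, -0.69, 0], [0, 0, -4.7]], [[-0.22, -0.7, 0], [0, 0, -4.7]], [[-0.21, -0.7, 0], [0, 0, -4.7]], [[-0.19, -0.71, 0], [0, 0, -4.7]], [[-0.18, -0.71, 0], [0, 0, -4.7]], [[-0.17, -0.71, 0], [0, 0, -4.7]], [[-0.15, -0.72, 0], [0, 0, -4.7]], [[-0.07, -0.36, 0], [0, 0, -2.4]], [[0, 0, 0], [0, 0, 0]], [[0, 0, 0], [0, 0, 0]]]'

```text
clock: 24.45
eef_pos: [0.6303, 0.1029, 0.3148]
eef_rot: [[0.652, 0.758, 0.0], [0.758, -0.652, -0.0], [0.0, 0.0, -1.0]]
ft_force: [-0.2, -0.2, -0.1]
finger_gap: 0.258
grasp_force: 0.0
```

```bash
python3 - <<'E'
from h import *
s=telemetry.read_state(); p=s['eef_pos'][:2]-[.5693,.0059]; R=s['eef_rot']
print(s['eef_pos'],np.hypot(*p),np.degrees(np.arctan2(p[1],p[0])),'psi',np.degrees(np.arctan2(R[1,0],R[0,0])),s['ft_force'],s['joints'].round(2))
snap('scene','s2')
E
```

```text
[0.6303301  0.10292725 0.31481662] 0.11462530179203634 57.83012234551709 psi 49.3183460676044 [-0.20962692 -0.19683377 -0.14090362] [-0.01  0.48  1.43 -0.    1.23  0.7 ]
```

View pics/s2.png

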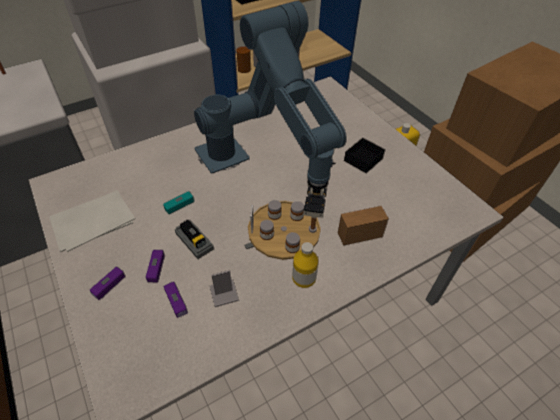

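```bash
python3 - <<'E'
import numpy as np
a0=57.8;n=14
a=np.radians(np.linspace(a0,86,n+1)); psi=np.radians(np.linspace(49.3,85.3,n+1))
p=.115*np.c_[np.cos(a),np.sin(a)]
for i in range(n):
    d=(p[i+1]-p[i])*100; s=psi[i]
    print(np.round([d[0]*np.cos(s)+d[1]*np.sin(s), d[0]*np.sin(s)-d[1]*np.cos(s)],2), round(np.degrees(psi[i+1]-s),2))
E
```

```text
[-0.07 -0.4 ] 2.57
[-0.06 -0.4 ] 2.57
[-0.06 -0.4 ] 2.57
[-0.06 -0.4 ] 2.57
[-0.05 -0.4 ] 2.57
[-0.05 -0.4 ] 2.57
[-0.04 -0.4 ] 2.57
[-0.04 -0.4 ] 2.57
[-0.04 -0.4 ] 2.57
[-0.03 -0.4 ] 2.57
[-0.03 -0.4 ] 2.57
[-0.02 -0.4 ] 2.57
[-0.02 -0.4 ] 2.57
[-0.02 -0.4 ] 2.57
```

drive_tool --increments '[[[-0.07, -0.4, 0], [0, 0, -2.6]], [[-0.06, -0.4, 0], [0, 0, -2.6]], [[-0.06, -0.4, 0], [0, 0, -2.6]], [[-0.06, -0.4, 0], [0, 0, -2.6]], [[-0.05, -0.4, 0], [0, 0, -2.6]], [[-0.05, -0.4, 0], [0, 0, -2.6]], [[-0.04, -0.4, 0], [0, 0, -2.5]], [[-0.04, -0.4, 0], [0, 0, -2.5]], [[-0.04, -0.4, 0], [0, 0, -2.5]], [[-0.03, -0.4, 0], [0, 0, -2.5]], [[-0.03, -0.4, 0], [0, 0, -2.5]], [[-0.02, -0.4, 0], [0, 0, -2.5]], [[-0.02, -0.4, 0], [0, 0, -2.5]], [[-0.02, -0.4, 0], [0, 0, -2.5]], [[0, 0, 0], [0, 0, 0]], [[0, 0, 0], [0, 0, 0]], [[0, 0, 0], [0, 0, 0]], [[0, 0, 0], [0, 0, 0]]]'

```text
clock: 26.3
eef_pos: [0.5774, 0.12, 0.3147]
eef_rot: [[0.088, 0.996, 0.0], [0.996, -0.088, 0.0], [0.0, 0.0, -1.0]]
ft_force: [0.3, -0.3, 0.0]
finger_gap: 0.254
grasp_force: 0.0
```

```bash
python3 - <<'E'
from h import *
from plate import plate
s=telemetry.read_state(); p=s['eef_pos'][:2]-[.5693,.0059]; R=s['eef_rot']
print(s['eef_pos'],np.hypot(*p),np.degrees(np.arctan2(p[1],p[0])),'psi',np.degrees(np.arctan2(R[1,0],R[0,0])),s['ft_force'],s['joints'].round(2))
snap('top','t5')
P,_=cloud('t5'); q=P.reshape(-1,3); m=(q[:,2]>.105)&(q[:,2]<.145)&(q[:,1]<-.08)&(q[:,1]>-.17)&(abs(q[:,0]-.56)<.08); print(m.sum(),cv2.minAreaRect(q[m][:,:2].astype(np.float32)) if m.any() else '')
print(jars('t5',.088,.105))
E
```

```text
[0.57737947 0.1200409  0.31474239] 0.11442649679430707 85.9510696404355 psi 84.93807805883391 [ 0.25153937 -0.26531575  0.04020215] [0.02 0.4  1.56 0.   1.18 0.1 ]
54 ((0.5679342150688171, -0.11628398299217224), (0.07245557010173798, 0.032431215047836304), 24.00884437561035)
[(0.6663, 0.0318, 0.027, 215, 0.0971), (0.5996, -0.0643, 0.0267, 212, 0.0969), (0.508, 0.063, 0.0264, 223, 0.0967), (0.4964, -0.028, 0.0268, 225, 0.0974)]
```

drive_tool --increments '[[[0, 0, 0], [0, 0, 0]], [[0, 0, 0], [0, 0, 0]], [[0, 0, 0], [0, 0, 0]], [[0, 0, -3], [0, 0, 0]], [[0, 0, -4], [0, 0, 0]], [[-4.5, 0, 0], [0, 0, 0]], [[-4.5, 0, 0], [0, 0, 0]], [[-4.5, 0, 0], [0, 0, 0]], [[-4.5, 0, 0], [0, 0, 0]], [[-4.5, 0, 0], [0, 0, 0]], [[-4.5, 0, 0], [0, 0, 0]], [[0, 0, 0], [0, 0, 0]], [[0, 0, 0], [0, 0, 0]]]' --jaw 5

```text
clock: 27.65
eef_pos: [0.5533, -0.1499, 0.3846]
eef_rot: [[0.09, 0.996, -0.0], [0.996, -0.09, 0.001], [0.001, -0.0, -1.0]]
ft_force: [0.6, 1.0, -0.7]
finger_gap: 0.539
grasp_force: 0.0
```

```bash
cat > look2.py <<'E'
from h import *
import sys
f=sys.argv[1]
s=telemetry.read_state(); R=s['eef_rot']; print(s['clock'],s['eef_pos'],'psi',np.degrees(np.arctan2(R[1,0],R[0,0])))
for n in('wrist','top','scene'):
    fn=f+n[0]; snap(n,fn); P,_=cloud(fn); q=P.reshape(-1,3)
    def rg(nm,m):
        if m.sum()>15:
            r=cv2.minAreaRect(q[m][:,:2].astype(np.float32)); print(n,nm,m.sum(),np.round(r[0],4),np.round(r[1],4),round(r[2],1))
    d=np.hypot(q[:,0]-.5693,q[:,1]-.0059)
    rg('tag',(q[:,2]>.104)&(q[:,2]<.142)&(q[:,1]<-.10)&(d<.15))
    rg('post',(q[:,2]>.146)&(q[:,2]<.16)&(q[:,1]>.08)&(d<.15))
    rg('pointer',(q[:,2]>.005)&(q[:,2]<.014)&(q[:,1]<-.1)&(d<.185))
    rg('bay',(q[:,2]>.10)&(q[:,2]<.145)&(abs(q[:,1]+.325)<.06)&(abs(q[:,0]-.7)<.06))
    rg('scanner',(q[:,2]>.062)&(q[:,2]<.08)&(abs(q[:,1]+.325)<.06)&(abs(q[:,0]-.423)<.1))
    rg('cradle',(q[:,2]>.022)&(q[:,2]<.045)&(abs(q[:,1]+.325)<.08)&(abs(q[:,0]-.423)<.12))
    print(n,jars(fn,.088,.105))
E
python3 look2.py h
```

```text
27.65 [ 0.55330418 -0.14988658  0.38458897] psi 84.82073866719287
wrist tag 1160 [ 0.5577 -0.119 ] [0.006  0.0598] 85.0
wrist pointer 125 [ 0.5541 -0.1573] [0.0081 0.0209] 85.4
wrist scanner 212 [ 0.4728 -0.3322] [0.0167 0.0326] 88.2
wrist cradle 602 [ 0.4899 -0.2964] [0.0294 0.0468] 9.1
wrist [(0.496, -0.0269, 0.0264, 3589, 0.0985), (0.5987, -0.0623, 0.0265, 3197, 0.0986), (0.5582, -0.1167, 0.0297, 251, 0.096)]
top tag 38 [ 0.5581 -0.1206] [0.0067 0.059 ] 84.7
top post 33 [0.5798 0.12  ] [0.0169 0.0174] 46.3
top bay 122 [ 0.6984 -0.3269] [0.0665 0.0104] 77.4
top scanner 554 [ 0.4237 -0.3256] [0.1288 0.0449] 8.4
top cradle 676 [ 0.424  -0.3251] [0.1698 0.0812] 9.5
top [(0.6667, 0.0327, 0.0271, 215, 0.0967), (0.5992, -0.0632, 0.0264, 122, 0.0973), (0.5086, 0.0632, 0.0263, 221, 0.0975)]
scene tag 56 [ 0.5604 -0.1191] [0.0085 0.0577] 86.0
scene post 22 [0.5805 0.1215] [0.0159 0.018 ] 56.9
scene pointer 132 [ 0.5677 -0.1379] [0.2753 0.0711] 1.1
scene bay 150 [ 0.699  -0.3244] [0.0649 0.0097] 76.7
scene scanner 308 [ 0.4245 -0.3232] [0.1312 0.0456] 8.7
scene cradle 365 [ 0.425  -0.3229] [0.1725 0.0828] 9.1
scene [(0.5068, 0.0644, 0.0282, 117, 0.0981), (0.4953, -0.0233, 0.0292, 101, 0.0985), (0.5984, -0.0628, 0.0297, 140, 0.0992), (0.6658, 0.035, 0.0273, 139, 0.0992)]
```

View pics/ht.png

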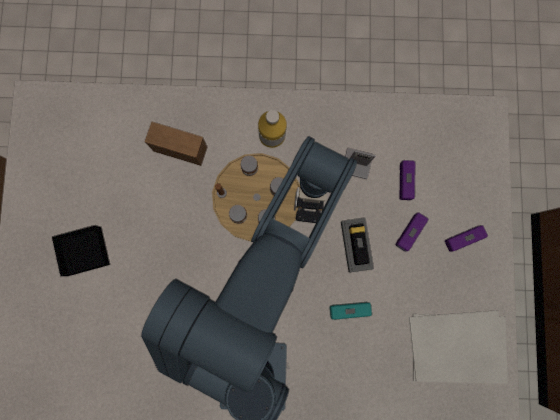

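drive_tool --increments '[[[0, 0, 0], [0, 0, 8.4]], [[0, 0, 0], [0, 0, 8.4]], [[0, 0, 0], [0, 0, 8.4]], [[0, 0, 0], [0, 0, 8.4]], [[0, 0, 0], [0, 0, 8.4]], [[0, 0, 0], [0, 0, 8.4]], [[0, 0, 0], [0, 0, 8.4]], [[0, 0, 0], [0, 0, 8.4]], [[0, 0, 0], [0, 0, 8.4]], [[-3.1, 3.1, 0], [0, 0, 0]], [[-3.1, 3, 0], [0, 0, 0]], [[-3.1, 3, 0], [0, 0, 0]], [[-3.1, 3, 0], [0, 0, 0]], [[-3.1, 3.1, 0], [0, 0, 0]], [[0, 0, 0], [0, 0, 0]], [[0, 0, 0], [0, 0, 0]]]' --jaw 8

```text
clock: 29.4
eef_pos: [0.4255, -0.3236, 0.3848]
eef_rot: [[0.987, 0.162, 0.0], [0.162, -0.987, 0.0], [0.0, -0.0, -1.0]]
ft_force: [0.0, 0.6, -0.6]
finger_gap: 0.859
grasp_force: 0.0
```

```bash
python3 look2.py i | grep -E "psi|scanner|cradle|bay"
```

```text
29.4 [ 0.42549759 -0.32363027  0.38484359] psi 9.348610361198773
wrist scanner 5097 [ 0.4239 -0.3253] [0.1292 0.0441] 8.9
wrist cradle 4767 [ 0.4229 -0.3252] [0.1686 0.0801] 9.5
top bay 119 [ 0.6985 -0.3266] [0.0652 0.0092] 78.1
top scanner 196 [ 0.424  -0.3259] [0.1295 0.0453] 8.1
top cradle 397 [ 0.424  -0.3257] [0.1697 0.0814] 9.5
scene bay 144 [ 0.6995 -0.3243] [0.0652 0.0125] 80.8
scene scanner 299 [ 0.4244 -0.3238] [0.1336 0.0445] 9.4
scene cradle 369 [ 0.4242 -0.3227] [0.173  0.0828] 9.4
```

drive_tool --increments '[[[-0.2, 0.15, 4], [0, 0, 0.2]], [[0, 0, 4], [0, 0, 0]], [[0, 0, 4], [0, 0, 0]], [[0, 0, 3], [0, 0, 0]], [[0, 0, 1.1], [0, 0, 0]], [[0, 0, 0], [0, 0, 0]], [[0, 0, 0], [0, 0, 0]]]'

```text
clock: 30.25
eef_pos: [0.4246, -0.3259, 0.225]
eef_rot: [[0.987, 0.161, 0.001], [0.161, -0.987, -0.001], [0.001, 0.002, -1.0]]
ft_force: [-0.5, -0.9, 0.6]
finger_gap: 0.86
grasp_force: 0.0
```

drive_tool --increments '[[[0, 0, 0], [0, 0, 0]], [[0, 0, 0], [0, 0, 0]], [[0, 0, 0], [0, 0, 0]], [[0, 0, 0], [0, 0, 0]], [[0, 0, 0], [0, 0, 0]], [[0, 0, 0], [0, 0, 0]], [[0, 0, 0], [0, 0, 0]], [[0, 0, 0], [0, 0, 0]]]' --jaw 3.5 --squeeze 25

```text
clock: 31.05
eef_pos: [0.4236, -0.3258, 0.224]
eef_rot: [[0.987, 0.16, -0.0], [0.16, -0.987, 0.0], [-0.0, -0.0, -1.0]]
ft_force: [-1.5, 1.5, 5.4]
finger_gap: 0.469
grasp_force: 25.0
```

```bash
python3 - <<'E'
from h import *
s=telemetry.read_state();R=s['eef_rot'];print(s['eef_pos'],np.degrees(np.arctan2(R[1,0],R[0,0])),s['finger_gap'],s['ft_force'])
E
```

```text
[ 0.42362626 -0.32580726  0.22400768] 9.180954954027408 0.46912009911669306 [-1.52849002  1.51237113  5.35320579]
```

drive_tool --increments '[[[0, 0, -2], [0, 0, 0]], [[0, 0, -4], [0, 0, 0]], [[0, 0, -2], [0, 0, 0]], [[3.2, -1, 0], [0, 0, 0]], [[3.2, -1, 0], [0, 0, 0]], [[3.2, -1, 0], [0, 0, 0]], [[3.3, -0.9, 0], [0, 0, 0]], [[0, 0, 0], [0, 0, -8.4]], [[0, 0, 0], [0, 0, -8.4]], [[0, 0, 0], [0, 0, -8.4]], [[0, 0, 0], [0, 0, -8.4]], [[0, 0, 0], [0, 0, -8.4]], [[0, 0, 0], [0, 0, -8.4]], [[0, 0, 0], [0, 0, -8.4]], [[0, 0, 0], [0, 0, -8.4]], [[0, 0, 1.5], [0, 0, -8.4]], [[0, 0, 0], [0, 0, 0]], [[0, 0, 0], [0, 0, 0]], [[0, 0, 0], [0, 0, 0]]]'

```text
clock: 32.95
eef_pos: [0.5449, -0.2669, 0.2888]
eef_rot: [[0.094, 0.996, 0.0], [0.996, -0.094, -0.0], [-0.0, 0.0, -1.0]]
ft_force: [0.3, -0.2, -3.0]
finger_gap: 0.474
grasp_force: 25.0
```

```bash
cat > chk.py <<'E'
from h import *
import sys
f=sys.argv[1]; s=telemetry.read_state();R=s['eef_rot'];print(s['clock'],s['eef_pos'],'psi',np.degrees(np.arctan2(R[1,0],R[0,0])),s['finger_gap'],'tilt',R[:,2].round(4))
e=s['eef_pos'];pc=np.degrees(np.arctan2(R[1,0],R[0,0]))
for n in('wrist','scene','top'):
    fn=f+n[0]; snap(n,fn); P,_=cloud(fn); q=P.reshape(-1,3)
    def rg(nm,m):
        if m.sum()>15:
            r=cv2.minAreaRect(q[m][:,:2].astype(np.float32)); print(n,nm,m.sum(),np.round(r[0],4),np.round(r[1],4),round(r[2],1),'zmax',np.round(np.percentile(q[m][:,2],[1,50,99]),4))
    d=np.hypot(q[:,0]-.5693,q[:,1]-.0059)
    rg('tag',(q[:,2]>.104)&(q[:,2]<.142)&(q[:,1]<-.10)&(q[:,1]>-.14)&(d<.15))
    rg('bay',(q[:,2]>.10)&(q[:,2]<.145)&(abs(q[:,1]+.325)<.06)&(abs(q[:,0]-.7)<.06))
    D=q-e; ax=D[:,:2]@R[:2,0]; ay=D[:,:2]@R[:2,1]
    m=(abs(ay)<.03)&(ax>.012)&(ax<.08)&(abs(q[:,2]-(e[2]-.174))<.03)
    rg('scanner front',m&(q[:,2]>e[2]-.16))
    if m.sum()>15: print(n,'front x',np.round(np.percentile(ax[m],[99,99.8]),4),'ay',np.round(np.percentile(ay[m],[1,99]),4),'z',np.round(np.percentile(q[m][:,2],[1,99]),4))
E
python3 chk.py j
```

```text
32.95 [ 0.54488321 -0.26690085  0.28884343] psi 84.61398003178839 0.474418189145194 tilt [ 0. -0. -1.]
wrist bay 754 [ 0.6953 -0.3253] [0.0672 0.0076] 74.2 zmax [0.1001 0.1044 0.1119]
wrist scanner front 9629 [ 0.5486 -0.2288] [0.0525 0.0446] 84.6 zmax [0.1298 0.1353 0.1378]
wrist front x [0.0651 0.0652] ay [-0.021   0.0214] z [0.1111 0.1377]
scene tag 55 [ 0.5594 -0.1186] [0.009  0.0625] 85.6 zmax [0.1061 0.128  0.1415]
scene bay 148 [ 0.6989 -0.3242] [0.0654 0.0105] 76.9 zmax [0.1012 0.1252 0.144 ]
scene scanner front 20 [ 0.5508 -0.2055] [0.0395 0.0101] 3.3 zmax [0.1325 0.136  0.1387]
scene front x [0.0657 0.066 ] ay [-0.0192  0.0222] z [0.0976 0.1387]
top tag 46 [ 0.558  -0.1208] [0.0073 0.0593] 84.7 zmax [0.107  0.1359 0.1412]
top bay 71 [ 0.6984 -0.3267] [0.0662 0.0095] 76.8 zmax [0.1046 0.1327 0.1446]
top scanner front 98 [ 0.5449 -0.2331] [0.024 0.051] 53.4 zmax [0.1295 0.135  0.1416]
top front x [0.0556 0.0568] ay [-0.0209  0.0219] z [0.1038 0.1411]
```

View pics/jw.png

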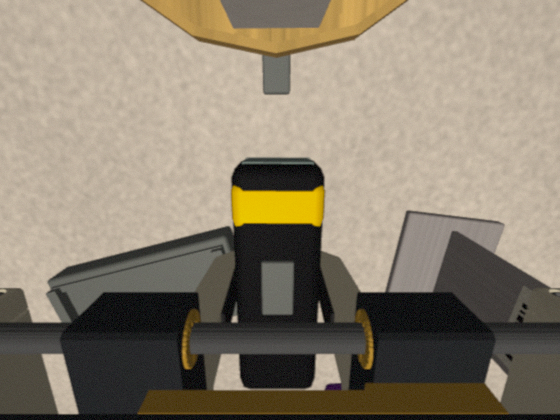

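```bash
python3 - <<'E'
from h import *
P,C=cloud('jw'); w=P[195:222,245:312].reshape(-1,3); w2=P[265:312,265:290].reshape(-1,3); w3=P[225:262,245:312].reshape(-1,3)
for a in(w,w3,w2): print(np.median(a,0).round(4))
r=P[195:260,242:315].reshape(-1,3); A=np.c_[r[:,:2]-r[:,:2].mean(0),np.ones(len(r))]; print(np.linalg.lstsq(A,r[:,2],rcond=None)[0])
E
```

```text
[nan nan nan]
[nan nan nan]
[nan nan nan]
 ** On entry to DLASCL parameter number  4 had an illegal value
 ** On entry to DLASCL parameter number  4 had an illegal valueTraceback (most recent call last):
  File "<stdin>", line 4, in <module>
    x, resids, rank, s = _umath_linalg.lstsq(a, b, rcond,
                         ~~~~~~~~~~~~~~~~~~~^^^^^^^^^^^^^
                                             signature=signature)
                                             ^^^^^^^^^^^^^^^^^^^^
    raise LinAlgError("SVD did not converge in Linear Least Squares")
numpy.linalg.LinAlgError: SVD did not converge in Linear Least Squares
```

drive_tool --increments '[[[0, 0, 0], [0, 0, 0]], [[0, 0, 0], [0, 0, 0]], [[0, 0, 0], [0, 0, 0]], [[0, 0, 0], [0, 0, 0]], [[0, 0, 0], [0, 0, 0]], [[0, 0, 0], [0, 0, 0]], [[0, 0, 0], [0, 0, 0]], [[0, 0, 0], [0, 0, 0]], [[0, 0, 0], [0, 0, 0]], [[0, 0, 0], [0, 0, 0]], [[0, 0, 0], [0, 0, 0]], [[0, 0, 0], [0, 0, 0]], [[0, 0, 0], [0, 0, 0]], [[0, 0, 0], [0, 0, 0]], [[0, 0, 0], [0, 0, 0]], [[0, 0, 0], [0, 0, 0]], [[0, 0, 0], [0, 0, 0]], [[0, 0, 0], [0, 0, 0]], [[0, 0, 0], [0, 0, 0]], [[0, 0, 0], [0, 0, 0]]]'

```text
clock: 35.1
eef_pos: [0.5448, -0.2668, 0.2887]
eef_rot: [[0.091, 0.996, 0.0], [0.996, -0.091, -0.0], [-0.0, 0.0, -1.0]]
ft_force: [0.3, -0.6, -2.5]
finger_gap: 0.471
grasp_force: 25.0
```

```bash
python3 - <<'E'
from h import *
P,C=cloud('jw'); r=P[165:320,245:312].reshape(-1,3); r=r[np.isfinite(r[:,2])&(r[:,2]>.125)&(r[:,2]<.145)]
x=r[:,:2]@[.0918,.9958]; y=r[:,:2]@[.9958,-.0918]
A=np.c_[x-x.mean(),y-y.mean(),np.ones(len(x))]; print(len(x),np.linalg.lstsq(A,r[:,2],rcond=None)[0],np.ptp(x))
b=np.digitize(x,np.linspace(x.min(),x.max(),7))
for i in range(1,7): print(round(x[b==i].mean(),3),np.median(r[b==i,2]).round(4))
E
```

```text
10347 [-0.02347002 -0.00132419  0.13562617] 0.0805529131952491
-0.225 0.1357
-0.212 0.1363
-0.198 0.1357
-0.185 0.1355
-0.172 0.1357
-0.158 0.135
```

drive_tool --increments '[[[0, 0, 0], [0, 0, 8.1]], [[0, 0, 0], [0, 0, 8.1]], [[0, 0, 0], [0, 0, 8.1]], [[0, 0, 0], [0, 0, 8.1]], [[0, 0, 0], [0, 0, 8.1]], [[0, 0, 0], [0, 0, 8.2]], [[0, 0, 0], [0, 0, 8.2]], [[0, 0, 0], [0, 0, 8.2]], [[0, 0, 0], [0, 0, 8.2]], [[0, 0, 0], [0, 0, 8.2]], [[0, 0, 0], [0, 0, 8.2]], [[0, 0, 0], [0, 0, 8.2]], [[0.8, 1.1, 0], [0, 0, 0]], [[0.7, 1.1, 0], [0, 0, 0]], [[0, 0, 0], [0, 0, 0]], [[0, 0, 0], [0, 0, 0]], [[0, 0, 0], [0, 0, 0]]]'

```text
clock: 36.8
eef_pos: [0.5542, -0.2916, 0.2885]
eef_rot: [[0.974, -0.226, -0.001], [-0.226, -0.974, 0.001], [-0.001, -0.0, -1.0]]
ft_force: [0.0, 0.7, -1.8]
finger_gap: 0.472
grasp_force: 25.0
```

```bash
python3 chk.py k
```

```text
36.8 [ 0.5542487  -0.29163065  0.28845783] psi -13.07900505646738 0.47242566388282664 tilt [-6.e-04  6.e-04 -1.e+00]
wrist tag 75 [ 0.5819 -0.126 ] [0.009  0.0035] 1.0 zmax [0.104  0.1056 0.1091]
wrist scanner front 9588 [ 0.5914 -0.3003] [0.0446 0.0523] 77.0 zmax [0.1294 0.1349 0.1373]
wrist front x [0.0649 0.065 ] ay [-0.0211  0.0213] z [0.1105 0.1373]
scene tag 60 [ 0.5594 -0.118 ] [0.0096 0.0597] 85.9 zmax [0.1057 0.1286 0.142 ]
scene bay 147 [ 0.6994 -0.3244] [0.0652 0.0118] 73.5 zmax [0.1008 0.1273 0.1445]
scene scanner front 149 [ 0.5945 -0.2991] [0.0436 0.0556] 74.6 zmax [0.1291 0.1348 0.1412]
scene front x [0.0665 0.0678] ay [-0.0232  0.0202] z [0.0981 0.1403]
top tag 50 [ 0.558  -0.1206] [0.0072 0.058 ] 84.5 zmax [0.1064 0.1359 0.1413]
top bay 56 [ 0.6974 -0.3228] [0.0594 0.0091] 72.2 zmax [0.1032 0.1288 0.1437]
```

View pics/kw.png

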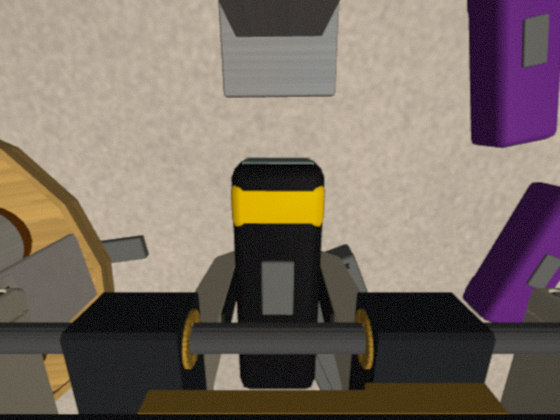

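drive_tool --increments '[[[0, 0, 0], [0, 0, 0]], [[0, 0, 0], [0, 0, 0]], [[0, 0, 0], [0, 0, 0]], [[0, 0, 0], [0, 0, 0]], [[0, 0, 0], [0, 0, 0]], [[0, 0, 0], [0, 0, 0]], [[0, 0, 0], [0, 0, 0]], [[0, 0, 0], [0, 0, 0]], [[0, 0, 0], [0, 0, 0]], [[0, 0, 0], [0, 0, 0]], [[0, 0, 0], [0, 0, 0]], [[0, 0, 0], [0, 0, 0]], [[0, 0, 0], [0, 0, 0]], [[0, 0, 0], [0, 0, 0]], [[0, 0, 0], [0, 0, 0]], [[0, 0, 0], [0, 0, 0]], [[0, 0, 0], [0, 0, 0]], [[0, 0, 0], [0, 0, 0]], [[0, 0, 0], [0, 0, 0]], [[0, 0, 0], [0, 0, 0]]]'

```text
clock: 38.95
eef_pos: [0.5544, -0.2916, 0.2888]
eef_rot: [[0.974, -0.227, 0.0], [-0.227, -0.974, -0.0], [0.0, 0.0, -1.0]]
ft_force: [-0.1, 0.2, -2.5]
finger_gap: 0.468
grasp_force: 25.0
```

```bash
python3 - <<'E'
from h import *
P,_=cloud('kw'); q=P.reshape(-1,3)
f=q[(q[:,2]>.006)&(q[:,2]<.014)&(q[:,0]>.62)&(q[:,0]<.75)&(abs(q[:,1]+.325)<.06)]
print(len(f),cv2.minAreaRect(f[:,:2].astype(np.float32)))
P,_=cloud('top0'); q=P.reshape(-1,3); f=q[(q[:,2]>.006)&(q[:,2]<.016)&(q[:,0]>.62)&(q[:,0]<.76)&(abs(q[:,1]+.325)<.06)]
print(len(f),cv2.minAreaRect(f[:,:2].astype(np.float32)))
s=telemetry.read_state();R=s['eef_rot'];ps=np.arctan2(R[1,0],R[0,0]);d=(np.array([.4238,-.3256])-s['eef_pos'][:2])*100
t=np.radians(9.2); print(s['clock'],s['eef_pos'],'turn',np.degrees(ps-t),'then',d[0]*np.cos(t)+d[1]*np.sin(t),d[0]*np.sin(t)-d[1]*np.cos(t))
E
```

```text
7463 ((0.6861127018928528, -0.3233899176120758), (0.09032581001520157, 0.0660615786910057), 77.17764282226562)
384 ((0.6867163181304932, -0.32552093267440796), (0.13250857591629028, 0.11800491064786911), 0.2130328267812729)
38.95 [ 0.55440638 -0.29163954  0.28875989] turn -22.318789067045547 then -13.435593148357633 1.2642095083578289
```

drive_tool --increments '[[[0, 0, -1], [0, 0, 0]], [[0, 0, 0], [0, 0, -7.4]], [[0, 0, 0], [0, 0, -7.4]], [[0, 0, 0], [0, 0, -7.5]], [[-3.4, 0.3, 0], [0, 0, 0]], [[-3.4, 0.3, 0], [0, 0, 0]], [[-3.4, 0.4, 0], [0, 0, 0]], [[-3.2, 0.3, 0], [0, 0, 0]], [[0, 0, 3], [0, 0, 0]], [[0, 0, 2], [0, 0, 0]], [[0, 0, 0], [0, 0, 0]], [[0, 0, 0], [0, 0, 0]]]'

```text
clock: 40.15
eef_pos: [0.4244, -0.3261, 0.2495]
eef_rot: [[0.987, 0.16, 0.0], [0.16, -0.987, -0.0], [0.0, 0.0, -1.0]]
ft_force: [0.4, 0.2, -2.6]
finger_gap: 0.472
grasp_force: 25.0
```

```bash
python3 - <<'E'
from h import *
s=telemetry.read_state();R=s['eef_rot'];ps=np.arctan2(R[1,0],R[0,0]);d=(np.array([.4238,-.3256])-s['eef_pos'][:2])*100
print(s['clock'],s['eef_pos'],np.degrees(ps),'then',d[0]*np.cos(ps)+d[1]*np.sin(ps),d[0]*np.sin(ps)-d[1]*np.cos(ps))
E
```

```text
40.15 [ 0.42443767 -0.32609985  0.24951382] 9.183441832781 then -0.05497224631217914 -0.05952165800392512
```

drive_tool --increments '[[[0, 0, 1], [0, 0, 0]], [[0, 0, 1], [0, 0, 0]], [[0, 0, 0.4], [0, 0, 0]], [[0, 0, 0.1], [0, 0, 0]], [[0, 0, 0], [0, 0, 0]]]'

```text
clock: 40.65
eef_pos: [0.4241, -0.3255, 0.2239]
eef_rot: [[0.987, 0.16, -0.001], [0.16, -0.987, 0.001], [-0.001, -0.001, -1.0]]
ft_force: [-2.2, 2.4, 2.6]
finger_gap: 0.469
grasp_force: 25.0
```

drive_tool --increments '[[[0, 0, 0], [0, 0, 0]], [[0, 0, 0], [0, 0, 0]], [[0, 0, 0], [0, 0, 0]], [[0, 0, 0], [0, 0, 0]], [[0, 0, -2], [0, 0, 0]], [[0, 0, -4], [0, 0, 0]], [[0, 0, -4], [0, 0, 0]], [[0, 0, -4], [0, 0, 0]], [[0, 0, -3], [0, 0, 0]], [[0, 0, 0], [0, 0, 0]], [[0, 0, 0], [0, 0, 0]]]' --jaw 7

```text
clock: 41.75
eef_pos: [0.4241, -0.3258, 0.3941]
eef_rot: [[0.987, 0.159, 0.001], [0.159, -0.987, -0.001], [0.001, 0.001, -1.0]]
ft_force: [-0.6, -0.0, -0.3]
finger_gap: 0.751
grasp_force: 0.0
```

```bash
python3 look2.py m
```

```text
41.75 [ 0.4241324  -0.32581882  0.39408916] psi 9.177457460221737
wrist tag 2303 [ 0.5475 -0.1201] [0.0092 0.0399] 83.7
wrist pointer 703 [ 0.5554 -0.1466] [0.0334 0.0222] 84.9
wrist scanner 4858 [ 0.4239 -0.3256] [0.1289 0.0444] 9.3
wrist cradle 4598 [ 0.4229 -0.3252] [0.1695 0.0801] 9.5
wrist [(0.5499, -0.121, 0.0225, 787, 0.0958)]
top tag 53 [ 0.5581 -0.1207] [0.0071 0.0585] 84.9
top post 34 [0.58   0.1203] [0.0176 0.0173] 48.8
top pointer 105 [ 0.5773 -0.1392] [0.0763 0.2564] 89.7
top bay 118 [ 0.6982 -0.3266] [0.0665 0.009 ] 77.9
top scanner 193 [ 0.4248 -0.3263] [0.1299 0.0445] 8.9
top cradle 382 [ 0.4236 -0.3249] [0.1696 0.0813] 10.0
top [(0.6663, 0.0329, 0.0267, 216, 0.0969), (0.5999, -0.0633, 0.027, 214, 0.0975), (0.5079, 0.0632, 0.0267, 221, 0.0974), (0.4966, -0.0277, 0.0264, 222, 0.0973)]
scene tag 57 [ 0.5599 -0.118 ] [0.0091 0.058 ] 82.8
scene post 19 [0.5794 0.1213] [0.0146 0.018 ] 7.3
scene pointer 111 [ 0.5705 -0.1381] [0.2876 0.0746] 0.0
scene bay 148 [ 0.6985 -0.3241] [0.0652 0.0091] 77.1
scene scanner 302 [ 0.4247 -0.3235] [0.1334 0.0454] 9.6
scene cradle 366 [ 0.4247 -0.323 ] [0.1737 0.0824] 9.0
scene [(0.507, 0.0642, 0.0285, 114, 0.0988), (0.4963, -0.0252, 0.0294, 115, 0.0983), (0.5964, -0.0628, 0.0295, 140, 0.0986), (0.6634, 0.0334, 0.0288, 139, 0.0984)]
```

View pics/mw.png

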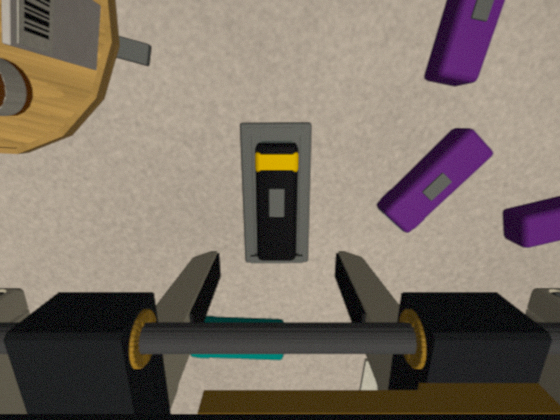

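View pics/ms.png

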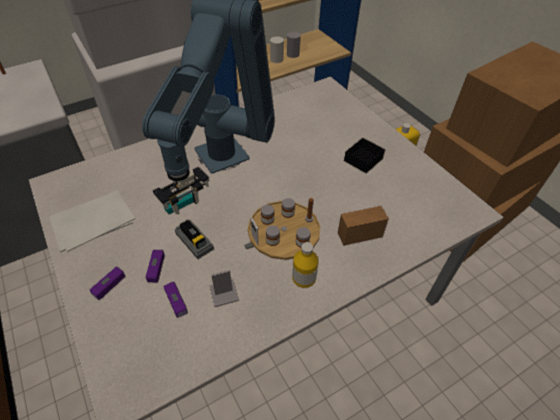

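The pictures show the scanner lying flat in its cradle (around 277,200), all four jars upright inside the rim, the tag board at the pointer, and the carton, jug and basket where they started.

```bash
python3 -c "
from workcell import job
print(job.hand_in())"
```

```text
the job is handed in; nothing more can be done
None
```

The job is done and handed in at about 42 s of the 208 s limit: all four jars stand upright on the turntable, its tag board is home at the pointer, both tags were held in view for about two seconds at 8 cm, and the scanner is back in its cradle. The hand-in call gave no verdict.

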